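Open the swing-strap test fixture, park its lock pin and tray the passed drive unit

ROBOT

A 7-joint arm with a two-finger parallel gripper is mounted at the origin on a cart in front of the work surface, level with it; the furniture and walls round the work are solid. World frame = base frame: x ahead of the robot, y to its left, z up, the work surface at z = 0. Lengths are in mm, angles in rad, forces in N, time in s.
With the tool pointing down it reaches from about 350 to 775 mm from the base axis. Payload 3.1 kg.
Tool frame: the origin (TCP) lies midway between the tips of the shut fingers; the grasp point (between the pads) lies 19 mm behind it (arm.grasp_offset is the distance from the TCP to the grasp point, in mm); z points along the fingers, y is the line along which they close (so a half turn about z gives the same grasp; the last joint's range is limited). The gripper opens to 85 mm and grips with 20 to 120 N. Pads are 22 mm wide; open, the fingers measure 114 mm over their backs; the gripper's body (76 mm by 85 mm) begins 54 mm behind the grasp point. The pads swing forward as they close: fully open they stand 13 mm farther back than shut.
Start: joints at [1.137, 0.311, 0.014, 1.512, -0.004, 1.319, -0.027], TCP at [210.052, -508.327, 197.804] pointing down, gripper open.
Joint ranges: [-2.7, 2.7], [-0.3, 1.91], [-1.27, 1.3], [0.12, 2.57], [-1.44, 4.58], [0.2, 2.03], [-3.05, 3.05]. Speed limits (rad/s): [2.79, 2.79, 3.14, 3.14, 3.14, 3.14, 3.14].

INTERFACE

Orientations are given as a unit quaternion [x, y, z, w].
In Python, from bench import arm gives the robot as it stands. The module is installed in compiled form; this text tells all that it offers.
- The arm moves only by the tool hand_motion, called after ">>>" by a JSON object that holds its "fn" and its "kwargs". Schema: {"type":"object","properties":{"motion":{"type":"array","items":{"type":"array","items":{"type":"array","items":{"type":"number"},"minItems":6,"maxItems":6},"minItems":1,"maxItems":20},"minItems":1,"maxItems":1},"aperture":{"type":"number"},"only":{"type":"string"},"quiet":{"type":"boolean"},"lines":{"type":"string"}},"required":["motion"],"additionalProperties":false}. motion is a list that holds a single list of rows (three levels of brackets), with 1 to 20 rows, each of 6 numbers: dx, dy, dz in mm, then a rotation vector rx, ry, rz in rad; each row is the pose to reach, as a shift and turn from the pose commanded when the call began, along the tool's axes at that moment; what a row does not reach only later rows make up. A row lasts 1/10 s, in which the tool goes at most 50 mm and 0.15 rad, less where a joint would pass 70% of its speed; a pose out of reach is approached as far as the arm can. aperture is the finger opening in mm, set as the call begins (left out keeps the last). The fingers move at their own pace and stop on an object; the grip force is fixed at half the most. Time passes only in rows, so rows that do not move let the fingers close. The tool returns the time, the measured TCP pose, the force, the opening and the grip force at its end. only (a regular expression) keeps the lines of the reply that match it, lines (a string "A,B") keeps lines A to B, and quiet returns only ok. Input that does not fit is refused with a message, and nothing moves.
- arm.read_state(): the state, without advancing time (a new reading comes with each control period).
- arm.snapshot(name): name is "scene" or "side" or "wrist"; returns the picture (420x560x3 uint8, red, green, blue); there is no depth.
- arm.camera_params(name): a dict with "fovy" (degrees; the focal length in pixels is half the picture's height over the tangent of half this angle, whatever the lens; pixels are square), "cx", "cy" (the principal point, pixels), "k1" (the pictures are not rectified: a ray, as slopes to the right and down, at radius r is drawn at 1 + k1 r^2 times it, then the intrinsics apply), "rvec" (rotation vector, rad) and "tvec" (3), from world to camera coordinates, as OpenCV has them. Camera axes: x right, y down, z forward; pixel columns grow to the right and rows downward; lengths in mm; the calibration is good to about 2 mm. A picture is of the moment at which its call begins: read the wrist's pose just before it. camera_params takes no time and is no camera call; for the wrist camera it gives the pose at the moment of the call.
- arm.job_done(): hands the job in; it is judged then, once.
The state is a dict: "clock": time; "qpos": joint angles; "dq": joint speeds; "joint_efforts": joint torques, N m; "eef_pos": TCP position; "orientation": TCP orientation; "force": force on the tool from outside, world axes, zero at the start; "wrist_torque": the same for the moment, N m; "width": finger opening in mm; "grasp_force": force on a finger pad.
Only numpy, scipy, OpenCV 4.12 (cv2) and the standard library are available. Lean on these libraries where they do the work, as an engineer would, in place of code of your own. Each camera call takes 0.05 s, during which the arm holds its last target. There are 200 camera calls.

TASK

The drive unit under the blue strap of the test fixture has passed its test. Draw the red-knobbed lock pin up out of the latch and park it in the notch on the side of the latch head, pushed fully home past the spring plunger with its collar down on the plate; then swing the strap right back to its stop, lift the drive unit out of its nest and set it down upright, not dropped, in the empty pocket of the grey tray. Leave the fixture open with the pin parked, and do not disturb the other units in the tray or the test plug.

Things in the scene. Friction and masses are not known exactly. Their poses are not given: they have to be found in the camera images.
- fixture: Swing-strap test fixture, fixed; aluminium base plate 110 x 228 x 12 mm. Origin at bench height under the nest's centre, z up, y along the closed strap: pivot post at y = -85 mm, steel latch head at y = +85 mm. The unit stands between them at z = 12 mm inside four white lugs 10 mm high. The latch head's flat top is at z = 103 mm, the fixture's highest part but for the knobs.
- bore (a point): Centre of the upright pin bore, 13.5 mm wide, on the latch head's top face (fixture x 0, y 85, z 103 mm). It runs down through upper cheek, strap end and lower cheek to z = 66 mm. The strap leaves the latch towards +x; a web closes the -x side.
- notch_mouth (a point): Point 5 mm outside the mouth of the parking notch, on its centre line at the height of its plate's top (fixture x -46, y 114, z 103 mm). The notch is a slot right through the 12 mm top plate, entered along the fixture's -y: flared from 27 mm wide at y = 109 to 15 mm wide at y = 97, straight to its closed end at y = 79. All is free below the plate and before the mouth.
- notch_seat (a point): Pin axis when fully home, at the height of the plate's top (fixture x -44.6, y 84.8, z 103 mm), against the closed end and the +x wall. A brass spring plunger, round nose 8 mm wide, stands 5 mm out of the -x wall at y = 90, z = 97 mm; the shank pushes it back 2 to 3 mm in passing (5 to 10 N) and is then gripped, so that it does not sink by itself: press it down.
- lock_pin: Loose upright lock pin, 110 g, in the bore at the start. Origin on its axis at the underside of its collar, z up. Below: round steel shank 12 mm wide, 40 mm long, foot chamfered. Above: collar 22 mm wide, 5 mm thick, neck 14 mm wide up to 11 mm, round red knob 24 mm wide from 11 to 38 mm, gripped from above. The collar rests on the latch head's top, in the bore as in the notch.
- strap (a joint): Swing of the blue steel strap about its upright pivot, rad: 0 closed over the drive unit, 1.5 open at its stop. Opening turns it clockwise seen from above, its free end going towards the fixture's +x. It is level, stays where it is left and turns with about 1 N at the knob.
- strap_knob (a point): Centre of the round black grip knob on the strap: 22 mm wide, from 102 to 124 mm above the bench, this point at 113 mm, 77 mm from the pivot axis. The strap is 24 mm wide; its top is at z = 90 mm, its underside at 78 mm.
- strap_pivot (a point): Pivot axis of the strap, at the height of the strap's top face (fixture x 0, y -85, z 90 mm). The strap reaches 188 mm from it.
- passed_unit: Loose drive unit under the strap: upright round can, black below, light grey on top, 52 mm wide (56 mm over its connector), 64 mm high, 210 g. Origin at the centre of its underside, z up. Best gripped by the top part with the fingers closing along the fixture's x, as the posts stand on either side of it along y.
- tray: Grey plastic tray, fixed, 228 x 86 x 30 mm over its rim: three pockets in a row along its x axis, each 68 x 70 mm inside, centres at x = -72, 0 and +72 mm; those at 0 and +72 are occupied. Origin at bench height under its centre. Pocket floors at z = 4 mm, rim and dividers up to z = 30 mm.
- empty_pocket (a point): Centre of the empty pocket's floor (tray x -72, y 0, z 4 mm). Grip across the row (along the tray's y) to stay clear of the neighbouring unit.
- tray_unit_a: Like drive unit, standing in the tray's middle pocket; to be left alone. Origin at the centre of its underside.
- tray_unit_b: Like drive unit, standing in the tray's far pocket; to be left alone. Origin at the centre of its underside.
- test_plug: Small round test plug with yellow tape, 53 mm long, lying on the bench; to be left alone.
Not all that is in view belongs to the job. Leave any black or yellow look-alike of the lock_pin alone.

How it is judged (in metres and radians):
On the way, in this order (a step that is already met when the one before it is completed fails the run):
1. the lock pin is drawn up until its foot is clear of the bore (z of lock_pin in the frame of fixture above 0.145 m), for 0.05 s.
2. the pin stands upright with its collar down, let go, fully home in the parking notch behind the plunger (horizontal distance between lock_pin and notch_seat below 0.004 m and z of lock_pin in the frame of fixture between 0.101 and 0.106 m and angle between lock_pin's own z axis and vertical below 0.1 rad and contact force between the fingers and lock_pin below 0.1 N), for 0.2 s.
3. the strap is swung right back to its stop (value of joint strap above 1.4 rad), for 0.1 s.
4. the passed unit is lowered in the fingers into the empty pocket, to within 12 mm of its floor (horizontal distance between passed_unit and empty_pocket below 0.013 m and angle between passed_unit's own z axis and vertical below 0.1 rad and z of passed_unit in the frame of tray below 0.016 m and contact force between the fingers and passed_unit above 0.5 N), for 0.05 s.
At the end, for the whole second after the job is handed in: The lock pin is at rest in the parking notch, within 4 mm of the seat, upright, its collar within 3 mm of the plate; the strap is open past 1.4 rad; the passed drive unit stands at rest, upright, on the floor of the empty tray pocket, within 13 mm of its centre (horizontal distance between lock_pin and notch_seat below 0.004 m and z of lock_pin in the frame of fixture between 0.101 and 0.106 m and angle between each of lock_pin, passed_unit's own z axis and vertical below 0.1 rad and horizontal distance between passed_unit and empty_pocket below 0.013 m and z of passed_unit in the frame of tray below 0.007 m and value of joint strap above 1.4 rad and linear speed of each of passed_unit, lock_pin below 0.02 m/s); the robot touches nothing.
It fails at once if another drive unit or the test plug is shifted by more than 20 mm, or one of the other units is tipped (distance of any of tray_unit_a, tray_unit_b, test_plug from where it was at the start of the episode above 0.02 m or angle between any of tray_unit_a, tray_unit_b's own z axis and vertical above 0.3 rad).
It also fails if it takes over 58 s, if anything falls off the work surface, if the arm or the gripper's body presses on something with over 40 N, if the wrist force passes 120 N, or if a joint passes its speed limit or range.

## Working session

There is one attempt and no reset: what is moved stays moved. The work goes in short steps, Python scripts to look and compute and a tool call to move; the robot and the scene stay as the last step left them, time stands still between calls to the robot, and variables do not carry over. Pictures are saved under pics/ and viewed, at most 10 in all, crops included, and the job is handed in when it is done.

```bash
mkdir -p pics
```

Create h.py:
```python
import numpy as np, cv2
from scipy.spatial.transform import Rotation as R
from bench import arm
def snap(n,f=None):
    p=arm.camera_params(n); im=arm.snapshot(n)
    if f: cv2.imwrite('pics/'+f,im[:,:,::-1])
    return im,p
def K(p):
    f=210/np.tan(np.radians(p['fovy'])/2)
    return np.array([[f,0,p['cx']],[0,f,p['cy']],[0,0,1.]])
def ray(p,uv):
    M=R.from_rotvec(np.ravel(p['rvec'])).as_matrix(); t=np.ravel(p['tvec'])
    d=cv2.undistortPoints(np.array([[uv]],float),K(p),np.array([p['k1'],0,0,0.]))[0,0]
    v=M.T@np.array([d[0],d[1],1]); return -M.T@t, v/np.linalg.norm(v)
def plane(p,uv,z):
    c,v=ray(p,uv); return c+v*(z-c[2])/v[2]
def tri(a,b):
    # rays -> point, miss distance
    (c,v),(e,w)=a,b
    s=np.linalg.lstsq(np.c_[v,-w],e-c,rcond=None)[0]
    P,Q=c+s[0]*v,e+s[1]*w; return (P+Q)/2,np.linalg.norm(P-Q)
def proj(p,X):
    return cv2.projectPoints(np.array([X],float),np.ravel(p['rvec']),np.ravel(p['tvec']),K(p),np.array([p['k1'],0,0,0.]))[0][0,0]
def totool(d):
    s=arm.read_state(); return R.from_quat(s['orientation']).inv().apply(d)
def blobs(im,lo,hi,amin=30):
    h=cv2.cvtColor(im,cv2.COLOR_RGB2HSV); m=cv2.inRange(h,np.array(lo),np.array(hi))
    n,l,s,c=cv2.connectedComponentsWithStats(m)
    return [(s[i].tolist(),c[i].round(1).tolist()) for i in range(1,n) if s[i,4]>=amin],m
```

Run:
```python
from h import *
a=[snap(n)[0] for n in('scene','side')]
for n,i in zip(('scene','side'),a): cv2.imwrite(f'pics/{n}0.png',cv2.resize(i[:,:,::-1],(800,600),interpolation=cv2.INTER_CUBIC)); np.save(n+'.npy',i)
for n in('scene','side','wrist'): print(n,arm.camera_params(n))
print(arm.read_state())
```

```text
scene {'fovy': 56.62007214420989, 'cx': 284.3829739505392, 'cy': 210.93184131830952, 'k1': -0.07290542464724355, 'rvec': array([ 0.64495718, -2.57116105,  1.26908504]), 'tvec': array([597.55656037, 107.72258585, 853.53187704])}
side {'fovy': 45.88220432736614, 'cx': 280.1980094895301, 'cy': 202.80479043119917, 'k1': 0.03583260842103585, 'rvec': array([ 1.97702346, -0.10485109,  0.05227751]), 'tvec': array([-526.14753394,  209.67720156,  644.91311247])}
wrist {'fovy': 59.50235773331021, 'cx': 278.5388115483146, 'cy': 214.55617930846833, 'k1': 0.00444686630766464, 'rvec': array([-2.41050828,  1.61200357,  0.23099202]), 'tvec': array([-549.07058587,  -37.65567101,  379.12503608])}
{'clock': 0.1, 'qpos': array([ 1.13729945,  0.31165469,  0.01397802,  1.5129291 , -0.00440701,
        1.31922446, -0.02720524]), 'dq': array([-7.65619958e-05, -2.04921108e-03, -2.57724067e-03, -3.47572593e-03,
        9.97829407e-05, -2.40612698e-03, -4.06020066e-04]), 'joint_efforts': array([ 4.36434893e-04, -3.80853510e+01,  1.46390302e-01, -2.31241590e+01,
        1.22717925e-02,  8.11623962e-03, -3.63310576e-06]), 'eef_pos': array([ 209.74969663, -507.62142485,  196.81174496]), 'orientation': array([ 9.80864460e-01,  1.94688772e-01, -2.51550985e-04, -1.06304156e-03]), 'force': array([ 0.73672084,  0.40811597, -1.05671529]), 'wrist_torque': array([-0.01780352, -0.00727156,  0.00462758]), 'grasp_force': 0.0, 'width': 85.45513264974586}
```

View pics/scene0.png

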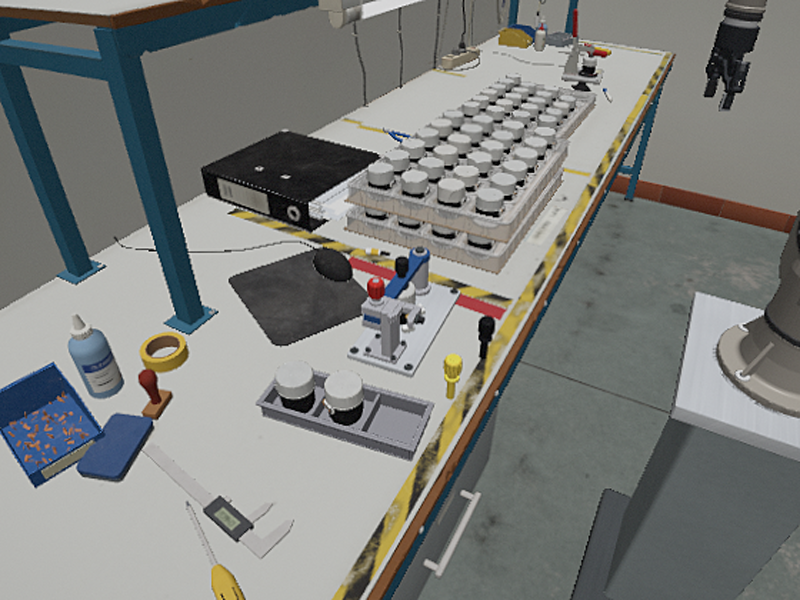

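View pics/side0.png

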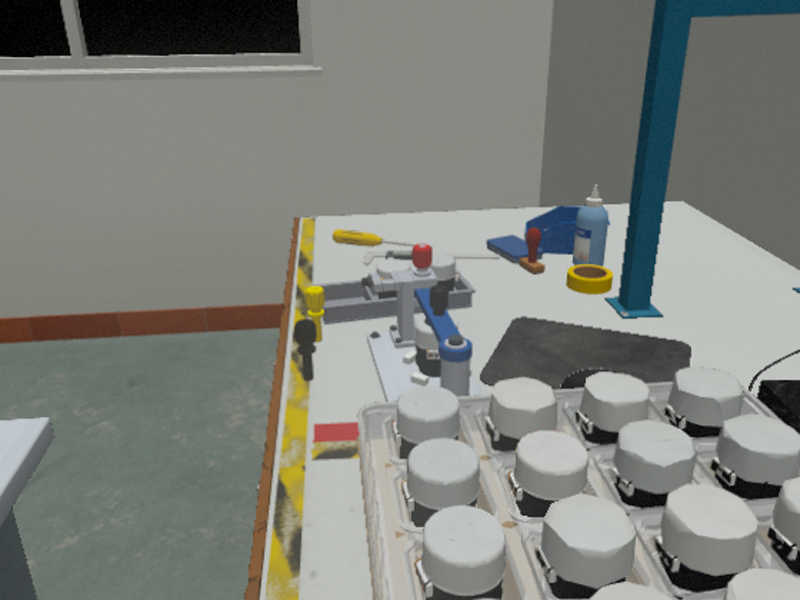

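Scene (800x600): the red-knobbed pin is at (376,288). The look-alikes are the yellow pin (453,370), the black pin (486,335) and the red stamp (150,385). The strap knob is at (402,268), the pivot at (419,257), and the tray's empty pocket at (398,420). In the side view the red knob is at (422,257), the strap knob at (439,297) and the pivot at (456,347). I choose the red knob standing on the latch head.

Run:
```python
from h import *
a,b=np.load('scene.npy'),np.load('side.npy'); pa,pb=arm.camera_params('scene'),arm.camera_params('side')
for im,n in((a,'scene'),(b,'side')):
    for h0,h1 in((0,6),(174,180)):
        for s,c in blobs(im,(h0,130,60),(h1,255,255),25)[0]: print(n,'red',h0,s,c)
k=.7
for nm,u,v in(('red',(376,288),(422,257)),('sknob',(402,268),(439,297)),('pivottop',(420,252),(456,345))):
    print(nm,tri(ray(pa,np.array(u)*k),ray(pb,np.array(v)*k)))
for nm,u,z in(('trayL',(262,404),30),('trayTL',(283,364),30),('trayR',(432,404),30),('trayBR',(415,455),30),('black',(486,328),50),('yel',(453,365),50),('ua',(344,383),68),('ub',(295,372),68),('plug?',(375,252),5),
  ('basecornL',(348,360),12),('baseN',(405,372),12),('baseE',(460,290),12)):
    print(nm,plane(pa,np.array(u)*k,z).round())
cv2.imwrite('pics/crop1.png',cv2.resize(a[150:340,170:400,::-1],None,fx=3.2,fy=3.1,interpolation=cv2.INTER_CUBIC))
```

```text
scene red 0 [401, 14, 3, 12, 29] [402.0, 19.3]
scene red 0 [257, 194, 12, 16, 135] [262.5, 201.8]
scene red 0 [97, 259, 14, 24, 171] [103.8, 268.1]
scene red 174 [244, 180, 33, 16, 200] [259.4, 187.5]
scene red 174 [319, 206, 35, 18, 249] [335.8, 214.4]
side red 0 [369, 160, 9, 9, 57] [373.5, 163.7]
side red 0 [289, 172, 13, 13, 78] [296.0, 176.1]
side red 0 [220, 296, 31, 13, 314] [234.7, 302.2]
red (array([584.28058056, 269.32797253, 125.97456827]), np.float64(0.19335658661026878))
sknob (array([590.90210254, 181.67132339, 107.97129329]), np.float64(4.52556410109708))
pivottop (array([598.37975294, 100.12135425,  88.73268199]), np.float64(1.5458222946267415))
trayL [654. 461.  30.]
trayTL [677. 385.  30.]
trayR [452. 350.  30.]
trayBR [434. 436.  30.]
black [439. 189.  50.]
yel [450. 287.  50.]
ua [556. 404.  68.]
ub [625. 418.  68.]
plug? [732.  25.   5.]
basecornL [609. 316.  12.]
baseN [521. 298.  12.]
baseE [531.  70.  12.]
```

View pics/crop1.png

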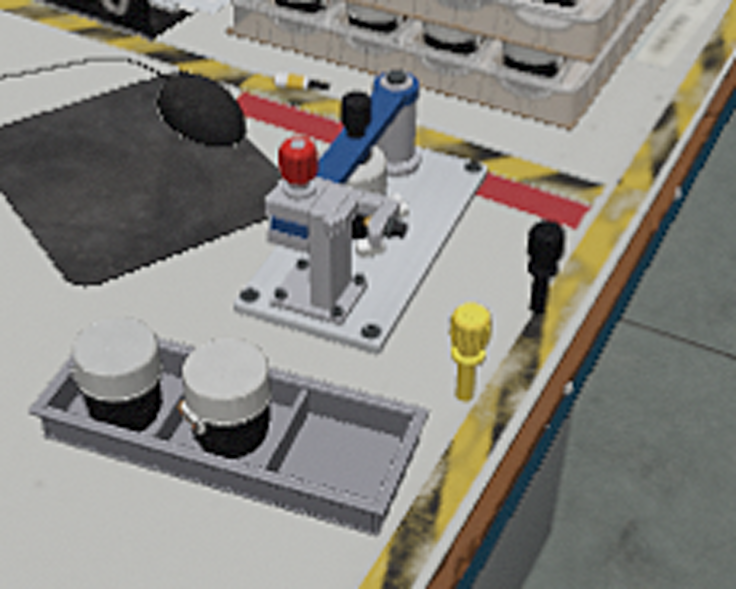

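The crop confirms the choice: the red knob stands on the latch head at crop (298,160), the black and yellow look-alikes stand loose on the bench, and the test plug lies at (300,82). The fixture yaw is about 4°, with the notch on the robot's side. Next is the wrist camera's mounting and the way to a viewing pose.

Run:
```python
from h import *
s=arm.read_state(); Q=R.from_quat(s['orientation'])
c,v=ray(arm.camera_params('wrist'),(280,210)); print('cam in tool',Q.inv().apply(c-s['eef_pos']).round(1),Q.inv().apply(v).round(3))
for X in ((560,160,330),): print(totool(np.array(X)-s['eef_pos']).round(1))
print(Q.as_matrix().round(3))
```

```text
cam in tool [  69.     0.2 -176.7] [-0.266  0.004  0.964]
[ 578.7 -483.5 -132.2]
[[ 0.924  0.382 -0.001]
 [ 0.382 -0.924  0.002]
 [-0.    -0.002 -1.   ]]
```

>>> {"fn": "hand_motion", "kwargs": {"motion": [[[0,0,-45,0,0,0],[0,0,-90,0,0,0],[0,0,-132,0,0,0],[630,-505,-132,0,0,0.31],[630,-505,-132,0,0,0.31],[630,-505,-132,0,0,0.31],[630,-505,-132,0,0,0.31],[630,-505,-132,0,0,0.31],[630,-505,-132,0,0,0.31],[630,-505,-132,0,0,0.31],[630,-505,-132,0,0,0.31],[630,-505,-132,0,0,0.31],[630,-505,-132,0,0,0.31],[630,-505,-132,0,0,0.31],[630,-505,-132,0,0,0.31],[630,-505,-132,0,0,0.31],[630,-505,-132,0,0,0.31],[630,-505,-132,0,0,0.31],[630,-505,-132,0,0,0.31],[630,-505,-132,0,0,0.31]]], "aperture": 60}}

```text
clock: 2.1
eef_pos: [598.9, 205.8, 326.3]
orientation: [0.999, 0.045, -0.003, -0.002]
force: [0.2, -0.3, -0.4]
width: 60.0
grasp_force: 0.0
```

>>> {"fn": "hand_motion", "kwargs": {"motion": [[[0,0,0,0,0,0],[0,0,0,0,0,0],[0,0,0,0,0,0]]]}}

```text
clock: 2.4
eef_pos: [599.5, 196.9, 330.3]
orientation: [0.999, 0.04, 0.0, 0.001]
force: [0.8, -0.7, 0.2]
width: 59.9
grasp_force: 0.0
```

Run:
```python
from h import *
import pickle
im,p=snap('wrist'); pickle.dump((im,p),open('w1.pkl','wb'))
cv2.imwrite('pics/w1.png',cv2.resize(im[:,:,::-1],(800,600),interpolation=cv2.INTER_CUBIC))
```

```text
(no output)
```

View pics/w1.png

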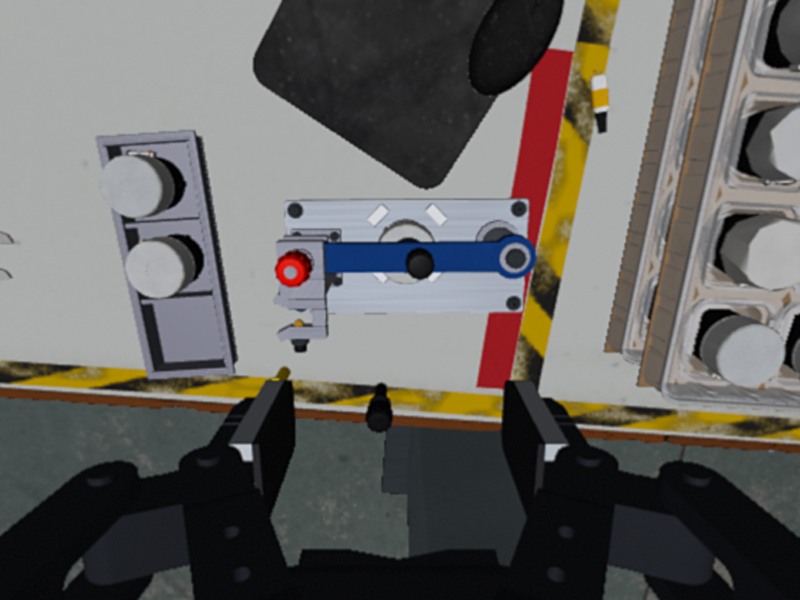

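Wrist view (800x600): red knob (292,268), strap knob (420,262), pivot (515,257), base plate corners (285,201), (528,199), (530,311), notch plate near (300,325) with brass plunger (298,322), empty pocket centre about (188,330), plug (600,102).

Run:
```python
from h import *
import pickle
im,p=pickle.load(open('w1.pkl','rb')); a=np.load('scene.npy'); b=np.load('side.npy'); pa,pb=arm.camera_params('scene'),arm.camera_params('side')
k=.7
h=cv2.cvtColor(im,cv2.COLOR_RGB2HSV)
def red(i):
    g=i.astype(int); m=((g[:,:,0]>110)&(g[:,:,1]<70)&(g[:,:,2]<70)).astype(np.uint8); n,l,s,c=cv2.connectedComponentsWithStats(m); return s,c
for i in(im,a,b):
    s,c=red(i); print([(s[j].tolist(),c[j].round(1).tolist()) for j in range(1,len(s)) if s[j,4]>30])
# blue strap min area rect
bl,m=blobs(im,(100,120,60),(125,255,255),300); print('blue',bl)
r=cv2.minAreaRect(cv2.findNonZero(m)); print('strap rect',r)
print('pivot',plane(p,np.array((515,257))*k,90),'knob',plane(p,np.array((420,262))*k,113))
# base corners
for u in((285,201),(528,199),(530,311)): print('base',plane(p,np.array(u)*k,12).round(1))
for u in((97,136),(195,130),(234,373),(149,377)): print('tray rim',plane(p,np.array(u)*k,30).round(1))
for u in((155,308),(211,297),(223,357),(166,368)): print('pocket floor?',plane(p,np.array(u)*k,4).round(1))
for nm,u,v,w in(('red',(292,268),(376,288),(422,257)),('sknob',(420,262),(402,268),(439,297)),('pivot',(515,257),(420,252),(456,342))):
    print(nm,[tri(ray(p,np.array(u)*k),ray(q,np.array(x)*k)) for q,x in((pa,v),(pb,w))])
```

```text
[([358, 34, 43, 139, 2807], [378.6, 93.0]), ([193, 178, 24, 23, 303], [203.6, 189.0]), ([334, 219, 32, 53, 1162], [349.0, 244.0])]
[([244, 180, 33, 16, 186], [260.0, 187.6]), ([257, 195, 12, 14, 80], [262.6, 201.0]), ([319, 206, 35, 17, 217], [335.8, 214.3]), ([97, 259, 9, 8, 52], [101.0, 262.3])]
[([289, 172, 13, 15, 162], [295.1, 179.2])]
blue [([227, 164, 148, 31, 2480], [295.8, 179.2])]
strap rect ((300.5, 179.0), (30.0, 147.0), 90.0)
pivot [597.29998457 101.19117756  90.        ] knob [591.70428452 178.43850121 113.        ]
base [619.4 302.4  12. ]
base [639.  78.  12.]
base [531.7  60.1  12. ]
tray rim [663.6 461.3  30. ]
tray rim [675.3 377.   30. ]
tray rim [451.  345.3  30. ]
tray rim [440.3 428.5  30. ]
pocket floor? [503.3 431.    4. ]
pocket floor? [519.1 375.3   4. ]
pocket floor? [456.1 364.3   4. ]
pocket floor? [439.3 422.9   4. ]
red [(array([582.69755631, 272.54876805, 128.6398244 ]), np.float64(0.48227057378850385)), (array([583.38733254, 273.02131977, 124.95392769]), np.float64(2.6411416505485823))]
sknob [(array([590.33538177, 178.12887265, 104.50690673]), np.float64(0.680364923540523)), (array([591.796208  , 178.20090725, 110.8654608 ]), np.float64(1.022749538713118))]
pivot [(array([597.18647939, 101.00195707,  89.07904569]), np.float64(0.10560736886118523)), (array([598.44143581, 101.54595505,  92.14464654]), np.float64(1.5755356337960633))]
```

Fixture: yaw 4.9°, centre (590,187). Bore–pivot comes out at 171.9 mm (170 given), the knob height at about 127 (127.5), and the tray at 226×85 with yaw 8.2°, all consistent. Going over the pin for a close look.

>>> {"fn": "hand_motion", "kwargs": {"motion": [[[-6,-38,40,0,0,0],[-11,-76,80,0,0,0],[-11,-76,120,0,0,0],[-11,-76,155,0,0,0],[-11,-76,155,0,0,0],[-11,-76,155,0,0,0],[-11,-76,155,0,0,0]]]}}

```text
clock: 3.15
eef_pos: [584.4, 273.8, 178.4]
orientation: [0.999, 0.04, 0.003, -0.001]
force: [0.5, 0.5, 0.7]
width: 59.8
grasp_force: 0.0
```

Run:
```python
from h import *
import pickle
s=arm.read_state(); im,p=snap('wrist'); pickle.dump((im,p),open('w2.pkl','wb'))
print(s['eef_pos'],R.from_quat(s['orientation']).as_matrix().round(3))
cv2.imwrite('pics/w2.png',cv2.resize(im[:,:,::-1],(800,600),interpolation=cv2.INTER_CUBIC))
g=im.astype(int); m=((g[:,:,0]>110)&(g[:,:,1]<70)&(g[:,:,2]<70)).astype(np.uint8)
n,l,st,c=cv2.connectedComponentsWithStats(m)
for j in range(1,n):
    if st[j,4]>300: print(st[j],c[j],plane(p,c[j],130))
```

```text
[584.41476277 273.82217262 178.3723763 ] [[ 0.997  0.08   0.005]
 [ 0.08  -0.997  0.003]
 [ 0.006 -0.002 -1.   ]]
[ 475    0   75  180 5585] [511.01629364  76.22273948] [681.81450782 147.0563464  130.        ]
[262 208  39  38 826] [280.02300242 227.03268765] [580.57943761 271.99850749 130.        ]
[ 428  255   48   72 2185] [450.96979405 288.64942792] [546.329256   153.51102885 130.        ]
```

View pics/w2.png

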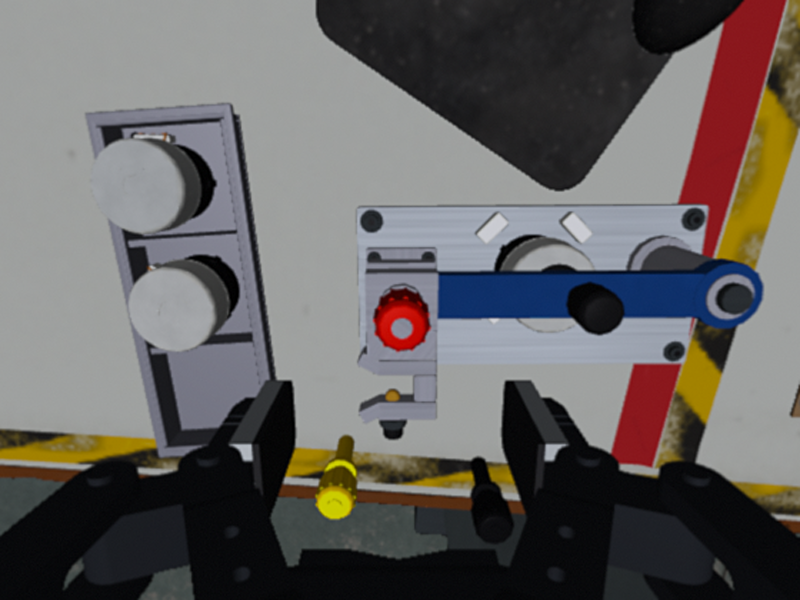

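View: red knob (402,320), cap (402,328), notch closed end about (413,388), plunger (392,396), strap knob top (598,310), pivot (735,297), base corners (357,207), (709,205), (683,363). Checking the notch against the fixture frame.

Add to h.py:
```python
FC=np.array([590.,187.3,0]); FY=np.radians(4.9)
def fix(x,y,z): return FC+R.from_euler('z',FY).apply([x,y,z])
def infix(X): return R.from_euler('z',-FY).apply(np.asarray(X)-FC)
```

Run:
```python
from h import *
import pickle
im,p=pickle.load(open('w2.pkl','rb')); im1,p1=pickle.load(open('w1.pkl','rb')); k=.7
for nm,u,z in(('cap',(402,328),141),('knobbox',(402,324),130),('closed end',(413,388),103),('plunger tip',(392,390),97),('headR near',(437,362),103),('headR far?',(438,272),103),('plate bottomR',(437,417),103),('mouth -x corner',(360,411),103),('mouth +x corner',(360,362),103),('pivot',(735,297),90),('base',(357,207),12),('base',(709,205),12),('base',(683,363),12),('sknobtop',(598,312),124)):
    X=plane(p,np.array(u)*k,z); print(nm,X.round(1),infix(X).round(1))
print('cap tri',tri(ray(p,np.array((402,328))*k),ray(p1,np.array((292,271))*k)))
for nm,X in(('bore',fix(0,85,103)),('seat',fix(-44.6,84.8,103)),('pivot',fix(0,-85,90)),('closed',fix(-44.6,79,103)),('mouth',fix(-46,109,103))): print(nm,X.round(1),(proj(p,X)/k).round(1))
```

```text
cap [582.5 271.3 141. ] [ -0.3  84.4 141. ]
knobbox [580.8 271.1 130. ] [ -2.   84.3 130. ]
closed end [537.7 261.7 103. ] [-45.8  78.6 103. ]
plunger tip [532.9 272.4  97. ] [-49.6  89.7  97. ]
headR near [553.2 250.6 103. ] [-31.3  66.2 103. ]
headR far? [600.3 254.9 103. ] [ 16.1  66.4 103. ]
plate bottomR [522.  247.5 103. ] [-62.6  65.8 103. ]
mouth -x corner [522.3 288.5 103. ] [-58.8 106.6 103. ]
mouth +x corner [550.  290.2 103. ] [-31.  105.9 103. ]
pivot [596.7  98.1  90. ] [ -0.9 -89.5  90. ]
base [620.  302.8  12. ] [ 39.7 112.6  12. ]
base [639.1  77.2  12. ] [  39.5 -113.9   12. ]
base [530.5  69.2  12. ] [ -69.4 -112.6   12. ]
sknobtop [591.9 181.7 124. ] [  1.4  -5.7 124. ]
cap tri (array([582.39096873, 271.01639334, 138.75055222]), np.float64(1.2724150479393828))
bore [582.7 272.  103. ] [400.3 303.7]
seat [538.3 268.  103. ] [401.1 386. ]
pivot [597.3 102.6  90. ] [726.6 295.3]
closed [538.8 262.2 103. ] [412.2 386. ]
mouth [534.9 292.  103. ] [354.9 388.7]
```

The notch closed end measures y=78.6 (79 given), the plunger y=89.7 (90), and the cap (-0.3, 84.4) in the fixture frame, so the frame holds to about 1 mm. Descend and grip.

>>> {"fn": "hand_motion", "kwargs": {"motion": [[[0,0,35,0,0,0],[0,0,66,0,0,0],[0,0,66,0,0,0],[0,0,66,0,0,0],[0,0,66,0,0,0]]]}}

```text
clock: 3.7
eef_pos: [584.1, 275.1, 112.0]
orientation: [0.999, 0.041, 0.002, -0.001]
force: [0.0, 0.2, 0.2]
width: 60.0
grasp_force: 0.0
```

>>> {"fn": "hand_motion", "kwargs": {"motion": [[[0,0,0,0,0,0],[0,0,0,0,0,0],[0,0,0,0,0,0],[0,0,0,0,0,0],[0,0,0,0,0,0],[0,0,0,0,0,0]]], "aperture": 20}}

```text
clock: 4.3
eef_pos: [582.2, 273.8, 108.7]
orientation: [0.999, 0.041, -0.0, 0.0]
force: [-0.2, -0.2, 0.5]
width: 20.1
grasp_force: 0.0
```

```bash
python3 -c "
from h import *
print(infix(arm.read_state()['eef_pos']))"
```

```text
[ -0.37042865  86.8623572  108.72207523]
```

Run:
```python
from h import *
print(arm.grasp_offset, arm.read_state()['width'],arm.read_state()['grasp_force'])
im,p=snap('wrist'); im2,_=snap('side')
a=cv2.resize(im[180:400,150:410,::-1],(520,440),interpolation=cv2.INTER_CUBIC)
b=cv2.resize(im2[130:240,245:315,::-1],(280,440),interpolation=cv2.INTER_CUBIC)
cv2.imwrite('pics/g1.png',np.hstack([a,b]))
```

```text
18.700000000000003 20.05477022285025 0.0
```

View pics/g1.png

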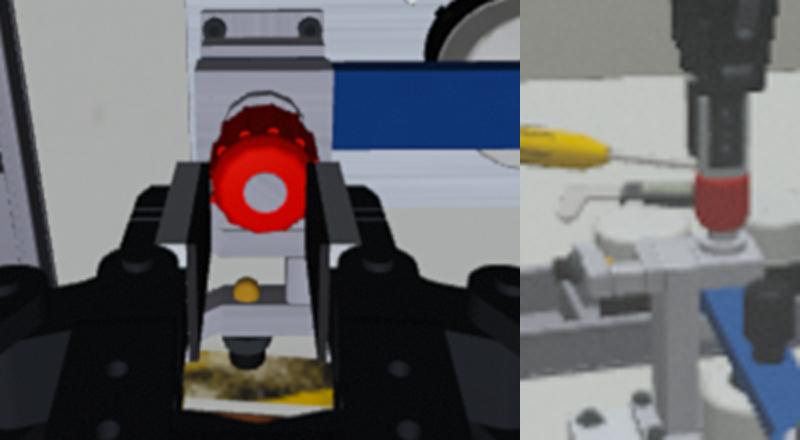

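The fingers sit at 20 mm with no contact, and in the side view the tips (crop (722,172)) end level with the knob's top. So the tips are higher than the TCP reading implies. Measuring their true height.

Run:
```python
from h import *
pb=arm.camera_params('side'); p=arm.camera_params('wrist'); s=arm.read_state(); Q=R.from_quat(s['orientation'])
def yplane(uv,y):
    c,v=ray(pb,uv); return c+v*(y-c[1])/v[1]
print('tip side',yplane((245+202/4,130+172/4),262))
print('knob bot/top',yplane((245+202/4,130+230/4),260),yplane((245+202/4,130+178/4),260),'head',yplane((245+225/4,130+250/4),253))
# wrist: project tips at assumed depth
for z in(0,-10,-20,-30,-40):
    X=[s['eef_pos']+Q.apply([x,y,z]) for x in(-11,11) for y in(-10,10)]
    print(z,[((proj(p,x)-(150,180))*2).round() .tolist() for x in X])
```

```text
tip side [583.43709703 262.         141.75640865]
knob bot/top [583.19976108 260.         114.97401657] [583.18408158 260.         139.6752118 ] head [592.63339376 253.         107.67431174]
0 [[216.0, 176.0], [293.0, 176.0], [215.0, 96.0], [294.0, 96.0]]
-10 [[214.0, 193.0], [295.0, 193.0], [212.0, 109.0], [296.0, 109.0]]
-20 [[212.0, 212.0], [297.0, 212.0], [210.0, 124.0], [298.0, 124.0]]
-30 [[209.0, 233.0], [299.0, 233.0], [207.0, 140.0], [301.0, 140.0]]
-40 [[206.0, 256.0], [302.0, 256.0], [204.0, 158.0], [303.0, 158.0]]
```

The tips really stand about 33 mm behind the reported TCP (side view z 141.8; wrist edges agree). Open, go 31 mm lower in two steps watching the force, and grip again.

>>> {"fn": "hand_motion", "kwargs": {"motion": [[[0,0,-4,0,0,0],[0,0,-4,0,0,0],[0,0,-4,0,0,0],[0,0,-4,0,0,0]]], "aperture": 50}}

```text
clock: 4.8
eef_pos: [582.3, 273.8, 112.8]
orientation: [0.999, 0.041, 0.0, 0.0]
force: [-0.0, -0.9, 0.5]
width: 49.9
grasp_force: 0.0
```

>>> {"fn": "hand_motion", "kwargs": {"motion": [[[0,0,15,0,0,0],[0,0,24,0,0,0],[0,0,24,0,0,0],[0,0,24,0,0,0]]]}}

```text
clock: 5.2
eef_pos: [581.7, 273.5, 87.8]
orientation: [0.999, 0.041, -0.001, 0.0]
force: [-0.0, -0.1, 0.6]
width: 49.8
grasp_force: 0.0
```

```bash
python3 -c "
from h import *
pb=arm.camera_params('side');im,_=snap('side');cv2.imwrite('pics/s2.png',cv2.resize(im[130:240,245:345,::-1],(700,560),interpolation=cv2.INTER_CUBIC))"
```

```text
(no output)
```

View pics/s2.png

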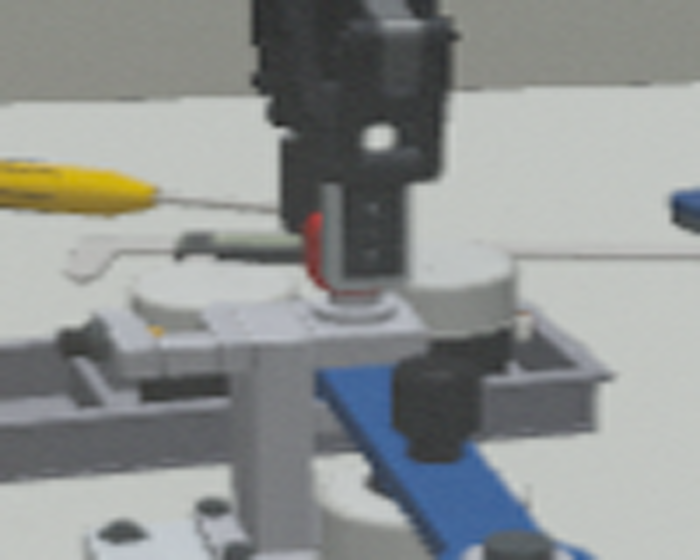

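The near finger (345–410, tip at row 280) now flanks the red knob; a further 11 mm puts the pads over its middle.

>>> {"fn": "hand_motion", "kwargs": {"motion": [[[0,0,8,0,0,0],[0,0,11,0,0,0],[0,0,11,0,0,0],[0,0,11,0,0,0]]]}}

```text
clock: 5.65
eef_pos: [582.2, 273.8, 77.7]
orientation: [0.999, 0.041, -0.0, 0.0]
force: [-0.0, 0.4, -0.3]
width: 49.7
grasp_force: 0.0
```

>>> {"fn": "hand_motion", "kwargs": {"motion": [[[0,0,0,0,0,0],[0,0,0,0,0,0],[0,0,0,0,0,0],[0,0,0,0,0,0],[0,0,0,0,0,0]]], "aperture": 15}}

```text
clock: 6.15
eef_pos: [582.7, 273.6, 78.2]
orientation: [0.999, 0.041, 0.0, 0.0]
force: [0.2, -0.6, 2.3]
width: 22.0
grasp_force: 58.7
```

Gripped: 22 mm, 58.7 N. Drawing it out.

>>> {"fn": "hand_motion", "kwargs": {"motion": [[[0,0,-10,0,0,0],[0,0,-25,0,0,0],[0,0,-40,0,0,0],[0,0,-58,0,0,0],[0,0,-58,0,0,0],[0,0,-58,0,0,0]]]}}

```text
clock: 6.75
eef_pos: [582.2, 274.5, 136.7]
orientation: [0.999, 0.041, 0.001, -0.0]
force: [0.4, 0.1, -1.8]
width: 22.0
grasp_force: 58.9
```

>>> {"fn": "hand_motion", "kwargs": {"motion": [[[-20,-37,0,0,0,0],[-46,-37,0,0,0,0],[-46,-37,0,0,0,0],[-46,-37,0,0,0,0],[-46,-37,0,0,0,0],[-46,-37,0,0,0,0]]]}}

```text
clock: 7.35
eef_pos: [534.5, 305.9, 135.4]
orientation: [0.999, 0.04, 0.0, 0.0]
force: [0.3, -0.1, -1.1]
width: 22.1
grasp_force: 59.1
```

Run:
```python
from h import *
import pickle
print(infix(arm.read_state()['eef_pos']))
im,p=snap('wrist'); im2,p2=snap('side'); pickle.dump((im,p,im2,p2),open('w3.pkl','wb'))
cv2.imwrite('pics/g3.png',np.hstack([cv2.resize(im[120:400,130:430,::-1],(500,466)),cv2.resize(im2[110:240,225:309,::-1],(300,466))]))
```

```text
[-45.13852592 122.87843865 135.39871715]
```

View pics/g3.png

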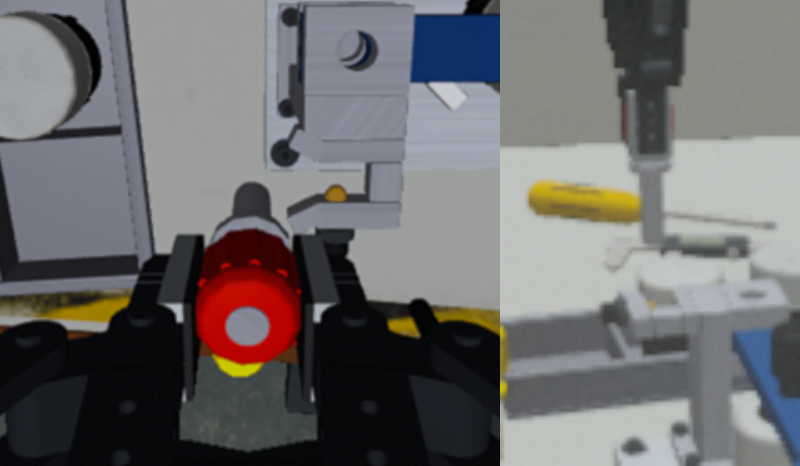

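Picture: pin upright in the fingers (knob (248,310), shank up to (252,190)), bore empty at (356,48), notch closed end at about (367,190), plunger (336,192). Side view: shank vertical at (652,205). Refining bore and pin positions.

Run:
```python
from h import *
import pickle
im,p,im2,p2=pickle.load(open('w3.pkl','rb'))
f=lambda u:(130+u[0]*.6,120+u[1]*280/466)
for nm,u,z in(('bore',(356,49),103),('closed',(367,193),103),('plate inner edge',(403,228),103),('plunger tip',(336,186),97),('head R top',(413,5),103),('cap',(247,326),198),('foot',(252,185),120),('-x mouth corner',(291,207),103)):
    X=plane(p,f(u),z); print(nm,X.round(1),infix(X).round(1))
c,v=ray(p2,(225+152*84/300,110+210*130/466)); print('shank side, at y=305', (c+v*(305-c[1])/v[1]).round(1))
```

```text
bore [584.3 272.3 103. ] [  1.5  85.2 103. ]
closed [533.3 261.8 103. ] [-50.1  79.  103. ]
plate inner edge [520.8 246.8 103. ] [-63.8  65.1 103. ]
plunger tip [533.1 272.2  97. ] [-49.4  89.4  97. ]
head R top [600.1 255.4 103. ] [ 15.9  67.  103. ]
cap [533.7 305.3 198. ] [-46.  122.4 198. ]
foot [538.8 304.  120. ] [-41.  120.7 120. ]
-x mouth corner [525.8 288.6 103. ] [-55.3 106.4 103. ]
shank side, at y=305 [537.  305.  137.1]
```

>>> {"fn": "hand_motion", "kwargs": {"motion": [[[0,0,40,0,0,0],[0,0,56,0,0,0],[0,0,56,0,0,0],[0,0,56,0,0,0],[0,0,56,0,0,0]]]}}

```text
clock: 7.95
eef_pos: [534.6, 307.9, 81.5]
orientation: [0.999, 0.041, 0.001, -0.001]
force: [-0.8, 0.2, -0.8]
width: 22.1
grasp_force: 59.1
```

>>> {"fn": "hand_motion", "kwargs": {"motion": [[[0,8,0,0,0,0],[0,16,0,0,0,0],[0.5,22,0,0,0,0],[1,22,0,0,0,0],[1,22,0,0,0,0]]]}}

```text
clock: 8.45
eef_pos: [536.5, 284.7, 79.9]
orientation: [0.999, 0.04, 0.0, -0.0]
force: [0.0, 0.2, -1.1]
width: 22.2
grasp_force: 59.1
```

>>> {"fn": "hand_motion", "kwargs": {"motion": [[[0,4,0,0,0,0],[0.3,8,0,0,0,0],[0.3,12,0,0,0,0],[0.3,15.5,0,0,0,0],[0.3,15.5,0,0,0,0],[0.3,15.5,0,0,0,0]]]}}

```text
clock: 9.05
eef_pos: [537.5, 273.6, 80.9]
orientation: [0.999, 0.042, 0.001, -0.003]
force: [-0.3, 5.2, 0.5]
width: 22.3
grasp_force: 59.5
```

```bash
python3 -c "
from h import *
s=arm.read_state();print(infix(s['eef_pos']),s['force'])"
```

```text
[-44.89217243  90.45165838  80.89906132] [-0.33164837  5.19259755  0.46289386]
```

Now 5 N against the plunger, with about 4 mm still to go. Push on.

>>> {"fn": "hand_motion", "kwargs": {"motion": [[[0,1.5,0,0,0,0],[0,3,0,0,0,0],[0,4,0,0,0,0],[0,4,0,0,0,0],[0,4,0,0,0,0]]]}}

```text
clock: 9.55
eef_pos: [537.8, 268.5, 80.5]
orientation: [0.999, 0.042, 0.0, -0.002]
force: [-0.5, 6.7, -0.0]
width: 22.2
grasp_force: 59.5
```

```bash
python3 -c "
from h import *
s=arm.read_state();print(infix(s['eef_pos']),s['force'])"
```

```text
[-45.02327681  85.37094665  80.46567409] [-0.45552841  6.67592465 -0.00893357]
```

>>> {"fn": "hand_motion", "kwargs": {"motion": [[[0,2,0,0,0,0],[0,2,0,0,0,0],[0,2,2,0,0,0],[0,2,4,0,0,0],[0,2,5,0,0,0],[0,2,5,0,0,0]]]}}

```text
clock: 10.15
eef_pos: [538.1, 268.6, 78.0]
orientation: [0.999, 0.042, 0.001, -0.003]
force: [-2.5, 6.1, 8.8]
width: 22.0
grasp_force: 60.6
```

```bash
python3 -c "
from h import *
s=arm.read_state();print(infix(s['eef_pos']),s['force'])"
```

```text
[-44.76475036  85.41401542  77.95028222] [-2.52682629  6.11248988  8.79159889]
```

Stopped at the end (y 85.4) with the collar down (z 78.0 vs 78.2 in the bore). Release, rise and check.

>>> {"fn": "hand_motion", "kwargs": {"motion": [[[0,0,0,0,0,0],[0,0,0,0,0,0],[0,-2,-5,0,0,0],[0,-2,-5,0,0,0]]], "aperture": 50}}

```text
clock: 10.55
eef_pos: [538.6, 264.9, 80.0]
orientation: [0.999, 0.04, 0.0, 0.0]
force: [0.8, -0.4, -0.4]
width: 50.5
grasp_force: 0.0
```

>>> {"fn": "hand_motion", "kwargs": {"motion": [[[0,0,-30,0,0,0],[0,0,-60,0,0,0],[0,0,-80,0,0,0],[0,0,-80,0,0,0],[0,0,-80,0,0,0]]]}}

```text
clock: 11.05
eef_pos: [538.1, 265.2, 159.5]
orientation: [0.999, 0.041, -0.0, 0.0]
force: [0.2, 0.4, -0.4]
width: 50.0
grasp_force: 0.0
```

Run:
```python
from h import *
import pickle
print(infix(arm.read_state()['eef_pos']))
im,p=snap('wrist'); im2,p2=snap('side'); pickle.dump((im,p,im2,p2),open('w4.pkl','wb'))
cv2.imwrite('pics/g4.png',np.hstack([cv2.resize(im[100:380,130:430,::-1],(500,466)),cv2.resize(im2[130:240,240:310,::-1],(300,466))]))
g=im.astype(int); m=((g[:,:,0]>110)&(g[:,:,1]<70)&(g[:,:,2]<70)).astype(np.uint8)
n,l,st,c=cv2.connectedComponentsWithStats(m)
for j in range(1,n):
    if st[j,4]>300: print(st[j],c[j],infix(plane(p,c[j],130)))
```

```text
[-45.03774758  82.04821482 159.46264388]
[ 489    0   64  119 3887] [519.49549781  48.33676357] [ 53.15297528 -43.26634436 130.        ]
[ 433  215   55   80 2685] [459.65959032 253.17579143] [-60.16622154 -27.58986044 130.        ]
[251 216  42  38 960] [272.2375     233.50729167] [-47.15592012  85.11283498 130.        ]
```

View pics/g4.png

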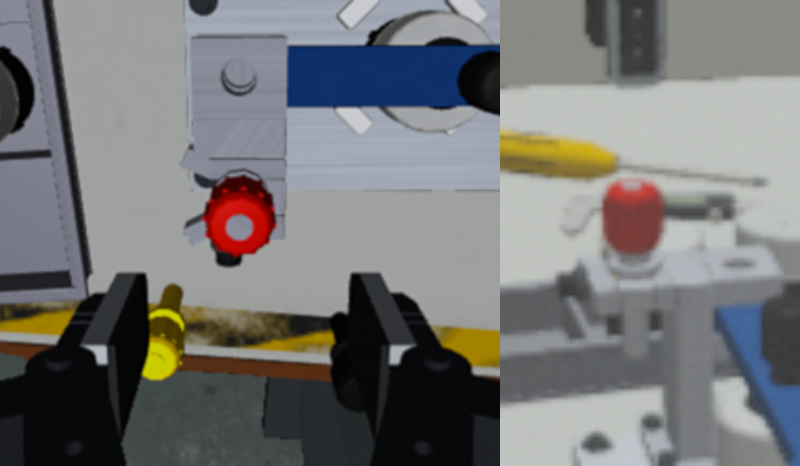

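Pin upright with its collar on the plate. It moved (-45.0,-0.1) from the bore by the same measure, against (-44.6,-0.2) wanted: parked. Now turn 90° and go over the strap knob at about (591,179).

>>> {"fn": "hand_motion", "kwargs": {"motion": [[[46,90,0,0,0,-1.57],[46,90,0,0,0,-1.57],[46,90,0,0,0,-1.57],[46,90,0,0,0,-1.57],[46,90,0,0,0,-1.57],[46,90,0,0,0,-1.57],[46,90,0,0,0,-1.57],[46,90,0,0,0,-1.57],[46,90,0,0,0,-1.57],[46,90,0,0,0,-1.57],[46,90,0,0,0,-1.57],[46,90,0,0,0,-1.57],[46,90,0,0,0,-1.57],[46,90,0,0,0,-1.57]]]}}

```text
clock: 12.55
eef_pos: [591.0, 179.5, 159.2]
orientation: [0.678, 0.735, -0.001, -0.0]
force: [0.0, -0.6, -1.0]
width: 49.9
grasp_force: 0.0
```

Run:
```python
from h import *
import pickle
s=arm.read_state();print(s['qpos'][6],infix(s['eef_pos']),R.from_quat(s['orientation']).as_matrix().round(3))
im,p=snap('wrist'); pickle.dump((im,p),open('w5.pkl','wb'))
cv2.imwrite('pics/g5.png',cv2.resize(im[:,:,::-1],(800,600)))
```

```text
-0.5776804476538171 [  0.31030359  -7.83529087 159.15290579] [[-0.08   0.997 -0.001]
 [ 0.997  0.08  -0.001]
 [-0.    -0.001 -1.   ]]
```

View pics/g5.png

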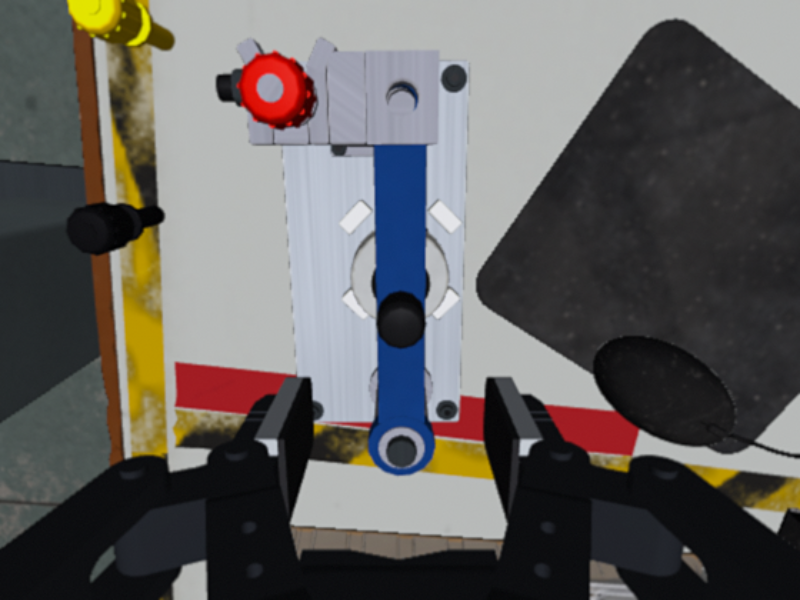

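Picture: strap knob (401,320) centred between the fingers, pin parked at (275,90), bore empty at (402,97). Descend and grip the knob.

>>> {"fn": "hand_motion", "kwargs": {"motion": [[[0,0,40,0,0,0],[0,0,75,0,0,0],[0,0,87,0,0,0],[0,0,87,0,0,0],[0,0,87,0,0,0]]]}}

```text
clock: 13.1
eef_pos: [592.2, 180.5, 74.2]
orientation: [0.678, 0.735, 0.001, 0.0]
force: [1.4, -0.8, 1.2]
width: 50.0
grasp_force: 0.0
```

>>> {"fn": "hand_motion", "kwargs": {"motion": [[[0,0,0,0,0,0],[0,0,0,0,0,0],[0,0,0,0,0,0],[0,0,0,0,0,0],[0,0,0,0,0,0]]], "aperture": 15}}

```text
clock: 13.6
eef_pos: [592.5, 180.6, 75.0]
orientation: [0.678, 0.735, 0.002, 0.001]
force: [-0.2, 0.1, 6.6]
width: 18.8
grasp_force: 58.6
```

>>> {"fn": "hand_motion", "kwargs": {"motion": [[[-1,11.5,0,0,0,0],[-3.5,23,0,0,0,0],[-8,33.5,0,0,0,0]]]}}

```text
clock: 13.9
eef_pos: [622.6, 179.2, 75.0]
orientation: [0.677, 0.736, 0.001, -0.003]
force: [-7.9, 4.1, 7.4]
width: 18.6
grasp_force: 60.0
```

>>> {"fn": "hand_motion", "kwargs": {"motion": [[[-5.5,10,0,0,0,0],[-13,19,0,0,0,0],[-21,27,0,0,0,0],[-21,27,0,0,0,0]]]}}

```text
clock: 14.3
eef_pos: [653.8, 158.5, 75.0]
orientation: [0.678, 0.735, 0.002, -0.002]
force: [-4.1, 2.9, 6.5]
width: 18.9
grasp_force: 60.6
```

```bash
python3 -c "
from h import *
s=arm.read_state();print(infix(s['eef_pos']),s['force'],s['wrist_torque'])"
```

```text
[ 61.12441294 -34.11441554  74.95839937] [-4.14124002  2.87238913  6.50449879] [ 0.55894376  0.91671867 -0.40909361]
```

>>> {"fn": "hand_motion", "kwargs": {"motion": [[[-9.5,6.5,0,0,0,0],[-20,11.5,0,0,0,0],[-31,15,0,0,0,0],[-43,16.5,0,0,0,0],[-46,16.5,0,0,0,0],[-46,16.5,0,0,0,0],[-46,16.5,0,0,0,0]]]}}

```text
clock: 15.0
eef_pos: [674.5, 115.0, 74.9]
orientation: [0.677, 0.736, 0.003, -0.001]
force: [-1.5, 4.9, 5.7]
width: 18.6
grasp_force: 61.3
```

```bash
python3 -c "
from h import *
s=arm.read_state();X=infix(s['eef_pos']);print(X,s['force'],s['wrist_torque'],np.arctan2(X[0],X[1]+85))"
```

```text
[ 78.04377068 -79.23169972  74.86676251] [-1.49630122  4.8949085   5.71428911] [ 0.96980073  0.15301798 -0.40277248] 1.4970193841930337
```

Strap at 1.497 rad, at its stop. Let go, rise, go over the unit and measure it.

>>> {"fn": "hand_motion", "kwargs": {"motion": [[[0,0,0,0,0,0],[0,0,0,0,0,0],[0,0,0,0,0,0],[0,0,-30,0,0,0],[0,0,-75,0,0,0],[0,0,-110,0,0,0],[0,0,-110,0,0,0]]], "aperture": 50}}

```text
clock: 15.7
eef_pos: [677.2, 112.2, 189.3]
orientation: [0.678, 0.735, 0.005, 0.003]
force: [-0.3, 0.4, 0.7]
width: 49.8
grasp_force: 0.0
```

>>> {"fn": "hand_motion", "kwargs": {"motion": [[[40,-40,0,0,0,0],[80,-78,0,0,0,0],[80,-78,0,0,0,0],[80,-78,0,0,0,0],[80,-78,0,0,0,0]]], "aperture": 85}}

```text
clock: 16.2
eef_pos: [591.0, 182.6, 182.2]
orientation: [0.679, 0.735, -0.001, 0.001]
force: [0.8, -0.6, -0.0]
width: 85.0
grasp_force: 0.0
```

Run:
```python
from h import *
import pickle
s=arm.read_state();print(infix(s['eef_pos']))
im,p=snap('wrist'); pickle.dump((im,p),open('w6.pkl','wb')); im2,p2=snap('scene'); np.save('sc6.npy',im2)
bl,m=blobs(im,(100,120,60),(125,255,255),300); print('blue',bl)
for st,c in bl: print(infix(plane(p,c,90)), [infix(plane(p,q,90)).round(0).tolist() for q in ((st[0],c[1]),(st[0]+st[2],c[1]))])
print('expected centre px',proj(p,fix(0,0,76)))
g=cv2.cvtColor(im,cv2.COLOR_RGB2HSV); u0=proj(p,fix(0,0,76)); print(g[int(u0[1]),int(u0[0])])
gray=cv2.medianBlur(cv2.cvtColor(im,cv2.COLOR_RGB2GRAY),3)
print(cv2.HoughCircles(gray,cv2.HOUGH_GRADIENT,1,40,param1=120,param2=25,minRadius=25,maxRadius=75))
```

```text
[  0.55622472  -4.78272365 182.16080365]
blue [([259, 255, 257, 64, 5292], [394.3, 284.9])]
[ 92.14957471 -72.62871837  90.        ] [[-17.0, -72.0, 90.0], [190.0, -73.0, 90.0]]
expected centre px [279.48331139 193.8670697 ]
[108   7 176]
[[[280.5 188.5  34.2]]]
```

Strap confirmed open (its far end seen at fixture x=190). Unit top circle found at (280.5,188.5), r 34.2.

>>> {"fn": "hand_motion", "kwargs": {"motion": [[[4,0,0,0,0,0],[4,0,-50,0,0,0],[4,0,-50,0,0,0],[4,0,-50,0,0,0],[4,0,-50,0,0,0]]]}}

```text
clock: 16.8
eef_pos: [589.9, 188.0, 232.1]
orientation: [0.678, 0.735, -0.0, -0.0]
force: [-0.1, 0.5, -0.7]
width: 85.5
grasp_force: 0.0
```

Run:
```python
from h import *
import pickle
im,p=pickle.load(open('w6.pkl','rb')); im2,p2=snap('wrist'); s=arm.read_state()
gray=cv2.medianBlur(cv2.cvtColor(im2,cv2.COLOR_RGB2GRAY),3)
C=cv2.HoughCircles(gray,cv2.HOUGH_GRADIENT,1,40,param1=120,param2=22,minRadius=22,maxRadius=40); print(C)
X=plane(p,(280.5,188.5),76); print('w6',X,infix(X))
u0=proj(p2,fix(0,0,76)); c=min(C[0],key=lambda c:np.hypot(c[0]-u0[0],c[1]-u0[1]))[:2]
X2=plane(p2,c,76); print('w7',X2,infix(X2),'tri',tri(ray(p,(280.5,188.5)),ray(p2,c)))
print(s['eef_pos'],infix(s['eef_pos']),'to go',totool(X-s['eef_pos']))
```

```text
[[[279.5 182.5  27.9]]]
w6 [590.45170441 191.66850608  76.        ] [ 0.82319791  4.31395728 76.        ]
w7 [588.98633672 192.18233962  76.        ] [-0.59292422  4.95108012 76.        ] tri (array([588.77920951, 201.36370137, 121.80558074]), np.float64(1.2764956552927806))
[589.58553154 187.88146653 231.69254009] [ -0.36328662   0.61474406 231.69254009] to go [  3.81599718   1.40778008 155.68787777]
```

The two circles don't triangulate well (short baseline, noisy fit). One better pass with contour fitting on the bright top.

Run:
```python
from h import *
import pickle
im,p=pickle.load(open('w6.pkl','rb')); im2,p2=snap('wrist'); sc=np.load('sc6.npy'); pa=arm.camera_params('scene')
E=[]
for i,q in((im,p),(im2,p2)):
    g=cv2.cvtColor(i,cv2.COLOR_RGB2GRAY); u=proj(q,fix(0,0,76)); r=np.linalg.norm(proj(q,fix(26,0,76))-u)
    C=cv2.HoughCircles(g,cv2.HOUGH_GRADIENT_ALT,1,5,param1=150,param2=.6,minRadius=int(r*.8),maxRadius=int(r*1.25))
    print('exp',u.round(1),r.round(1),C)
    print('column profile',[int(g[int(u[1])+k,int(u[0])]) for k in range(-45,46,3)])
    print('row profile',[int(g[int(u[1]),int(u[0])+k]) for k in range(-45,46,3)])
u=proj(pa,fix(0,0,76)); print('scene exp',u); g=cv2.cvtColor(sc,cv2.COLOR_RGB2GRAY); x,y=u.astype(int)
print(g[y-14:y+15:2,x-20:x+21:2])
```

```text
exp [279.5 193.9] 33.0 [[[282.       188.        32.92375 ]
  [371.       356.        34.52615 ]
  [364.       360.        35.533752]
  [330.       241.        34.350826]
  [246.       137.        30.288559]
  [ 97.       352.        32.561333]
  [450.       267.        33.438503]
  [203.       323.        35.834686]
  [193.        79.        31.490734]
  [196.       283.        29.019701]]]
column profile [176, 176, 102, 94, 130, 176, 177, 176, 176, 177, 175, 176, 177, 175, 173, 173, 172, 173, 174, 175, 176, 176, 175, 175, 170, 164, 170, 171, 171, 170, 170]
row profile [180, 183, 179, 175, 173, 161, 174, 175, 174, 173, 172, 172, 173, 175, 173, 173, 175, 175, 173, 173, 170, 171, 172, 177, 178, 160, 168, 175, 172, 171, 170]
exp [280.6 187.7] 28.2 [[[282.       184.        28.144156]
  [357.       285.        28.375244]
  [214.        92.        28.073303]
  [251.       139.        25.894304]
  [363.       336.        29.32119 ]
  [460.       349.        29.259266]
  [206.        89.        27.577324]]]
column profile [184, 184, 185, 186, 94, 89, 177, 186, 185, 185, 185, 182, 184, 183,
[... 926 characters left out ...]
5 195 196 180 197 195 196 200 203 164 137 170 195 192 122 123
  119 105 124]
 [194 194 194 193 193 195 197 197 199 207  81 144 188 158  89 216 115 119
  110  98 187]
 [198 195 194 194 195 180 200 198 203 128  91  94 129  90  93 111 180 166
  178 190 137]
 [164 184 190 197 198 117 195 197 204  78  69  97 113  90  66  47 142 158
  135  90 131]
 [189 180 181 178 183 158 135 166 206  81  52  49  70  49  47  62 196 179
  182 188 200]
 [183 186 171 183 178 180 181 177 164  62  47  57  59  56  43  51 185 197
  199 197 197]
 [175  97 122 118 183 179 156 182 181 170  45  53  58  52  39  87 209 197
  197 196 195]
 [183 143 149 167 180 152 185 181 181 192  97  52  56  47 113 170 196 220
  206 196 195]]
```

Both fits give the radius expected for a top at z=76 (32.9/33.0, 28.1/28.2 px), and the centre lies at about fixture (1,2). Descend.

>>> {"fn": "hand_motion", "kwargs": {"motion": [[[1.5,1,45,0,0,0],[1.5,1,90,0,0,0],[1.5,1,135,0,0,0],[1.5,1,170,0,0,0],[1.5,1,195,0,0,0],[1.5,1,210,0,0,0],[1.5,1,219,0,0,0],[1.5,1,219,0,0,0],[1.5,1,219,0,0,0]]]}}

```text
clock: 17.8
eef_pos: [591.3, 190.9, 15.0]
orientation: [0.678, 0.735, 0.001, 0.0]
force: [0.9, -0.8, -0.4]
width: 85.1
grasp_force: 0.0
```

>>> {"fn": "hand_motion", "kwargs": {"motion": [[[0,0,0,0,0,0],[0,0,0,0,0,0],[0,0,0,0,0,0],[0,0,0,0,0,0],[0,0,0,0,0,0]]], "aperture": 40}}

```text
clock: 18.3
eef_pos: [591.4, 190.9, 15.5]
orientation: [0.678, 0.735, 0.001, 0.001]
force: [-1.0, -0.9, 5.9]
width: 48.5
grasp_force: 62.8
```

Gripped (48.5 mm, 63 N). Lift clear of everything and refine the tray frame meanwhile.

>>> {"fn": "hand_motion", "kwargs": {"motion": [[[0,0,-20,0,0,0],[0,0,-60,0,0,0],[0,0,-105,0,0,0],[0,0,-150,0,0,0],[0,0,-150,0,0,0],[0,0,-150,0,0,0]]]}}

```text
clock: 18.9
eef_pos: [590.6, 190.4, 164.4]
orientation: [0.678, 0.735, 0.0, 0.001]
force: [-0.6, 0.0, -4.6]
width: 48.7
grasp_force: 62.9
```

Run:
```python
from h import *
import pickle
k=.7
for f,us in(('w1.pkl',((97,136),(195,130),(234,373),(149,377))),('w2.pkl',((87,113),(232,103),(160,457)))):
    im,p=pickle.load(open(f,'rb'))
    print(f,[plane(p,np.array(u)*k,30)[:2].round(1).tolist() for u in us])
# rectify z=30 plane of w2,w1 around tray & fit rect to tray-coloured mask
for f in('w1.pkl','w2.pkl'):
    im,p=pickle.load(open(f,'rb')); hs=cv2.cvtColor(im,cv2.COLOR_RGB2HSV)
    u=proj(p,(486,393,4)); print('pocket px',u,hs[int(u[1]),int(u[0])], 'bench',hs[int(proj(p,(620,340,0))[1]),int(proj(p,(620,340,0))[0])])
    m=cv2.inRange(hs,(110,18,40),(140,90,190)); m=cv2.morphologyEx(m,cv2.MORPH_OPEN,np.ones((3,3)))
    n,l,st,c=cv2.connectedComponentsWithStats(m); j=l[int(u[1]),int(u[0])]; print(st[j],c[j])
    pts=cv2.findNonZero((l==j).astype(np.uint8))[:,0]
    P=np.array([plane(p,q,30)[:2] for q in pts]).astype(np.float32); r=cv2.minAreaRect(P); print(r,cv2.boxPoints(r).round())
```

```text
w1.pkl [[663.6, 461.3], [675.3, 377.0], [451.0, 345.3], [440.3, 428.5]]
w2.pkl [[663.0, 461.6], [675.3, 377.3], [438.0, 429.2]]
pocket px [135.75200086 229.09464029] [120  26 146] bench [ 50   4 172]
[  68   92   96  173 6530] [125.11240429 184.74915773]
((556.868896484375, 403.5240783691406), (227.08404541015625, 86.26519775390625), 8.349837303161621) [[438. 430.]
 [451. 344.]
 [675. 377.]
 [663. 463.]]
pocket px [156.16009279 267.7375393 ] [118  29 134] bench [ 60   3 160]
[   61    73   129   247 11191] [139.46742918 191.25082656]
((556.9207763671875, 403.98681640625), (227.0803680419922, 86.54460906982422), 8.08553409576416) [[438. 431.]
 [451. 345.]
 [675. 377.]
 [663. 463.]]
```

Tray rectangle fits 227×86 mm at (556.9,403.7), 8.2° in both views (228×86 given), so the pocket is at (485.6,393.3). Carry over.

>>> {"fn": "hand_motion", "kwargs": {"motion": [[[45,0,0,0,0,0.15],[85,-15,0,0,0,0.3],[120,-35,0,0,0,0.45],[155,-55,0,0,0,0.6],[185,-75,0,0,0,0.75],[211,-88.5,0,0,0,0.9],[211,-88.5,0,0,0,1.05],[211,-88.5,0,0,0,1.2],[211,-88.5,0,0,0,1.35],[211,-88.5,0,0,0,1.508],[211,-88.5,0,0,0,1.508],[211,-88.5,0,0,0,1.508],[211,-88.5,0,0,0,1.508],[211,-88.5,0,0,0,1.508]]]}}

```text
clock: 20.3
eef_pos: [485.0, 393.1, 163.2]
orientation: [0.997, 0.072, -0.0, 0.0]
force: [0.5, 0.5, -2.3]
width: 48.4
grasp_force: 63.0
```

```bash
python3 -c "
from h import *
s=arm.read_state();M=R.from_quat(s['orientation']).as_matrix();print(M.round(3),s['qpos'][6]); X=np.array([485.6,393.3,0])-s['eef_pos'];print(X,totool(X))"
```

```text
[[ 0.989  0.145 -0.001]
 [ 0.145 -0.989 -0.   ]
 [-0.001  0.    -1.   ]] -2.3378411657000373
[   0.64053967    0.1746454  -163.22341662] [ 8.09063263e-01 -1.38951526e-01  1.63222703e+02]
```

>>> {"fn": "hand_motion", "kwargs": {"motion": [[[1,0,45,0,0,0],[1,0,90,0,0,0],[1,0,120,0,0,0],[1,0,138,0,0,0],[1,0,146,0,0,0],[1,0,150,0,0,0],[1,0,150,0,0,0],[1,0,150,0,0,0]]]}}

```text
clock: 21.1
eef_pos: [487.0, 394.5, 15.3]
orientation: [0.997, 0.072, 0.001, -0.001]
force: [-0.3, 0.2, -1.9]
width: 48.5
grasp_force: 63.0
```

>>> {"fn": "hand_motion", "kwargs": {"motion": [[[0,0,2,0,0,0],[0,0,4,0,0,0],[0,0,5,0,0,0],[0,0,5,0,0,0],[0,0,5,0,0,0]]]}}

```text
clock: 21.6
eef_pos: [486.1, 393.5, 8.8]
orientation: [0.997, 0.072, 0.0, 0.0]
force: [-0.3, -0.7, -2.0]
width: 48.1
grasp_force: 63.0
```

>>> {"fn": "hand_motion", "kwargs": {"motion": [[[0,0,1,0,0,0],[0,0,1,0,0,0],[0,0,2,0,0,0],[0,0,2,0,0,0],[0,0,2,0,0,0]]]}}

```text
clock: 22.1
eef_pos: [486.2, 393.5, 7.5]
orientation: [0.997, 0.072, 0.0, 0.0]
force: [-0.9, -2.0, 4.3]
width: 48.7
grasp_force: 63.6
```

It touches the floor at TCP 7.5, exactly as predicted (force -2 → +4.3 N). Release, rise, and verify.

>>> {"fn": "hand_motion", "kwargs": {"motion": [[[0,0,0,0,0,0],[0,0,0,0,0,0],[0,0,0,0,0,0],[0,0,0,0,0,0],[0,0,0,0,0,0]]], "aperture": 80}}

```text
clock: 22.6
eef_pos: [486.2, 393.6, 6.7]
orientation: [0.997, 0.072, 0.0, -0.0]
force: [0.1, 0.3, 0.0]
width: 80.0
grasp_force: 0.0
```

>>> {"fn": "hand_motion", "kwargs": {"motion": [[[0,0,-30,0,0,0],[0,0,-75,0,0,0],[0,0,-120,0,0,0],[0,0,-165,0,0,0],[0,0,-200,0,0,0],[0,0,-200,0,0,0],[0,0,-200,0,0,0],[0,0,-200,0,0,0]]]}}

```text
clock: 23.4
eef_pos: [485.5, 392.7, 205.2]
orientation: [0.997, 0.072, -0.001, 0.001]
force: [0.3, 0.1, -0.9]
width: 79.9
grasp_force: 0.0
```

Run:
```python
from h import *
im,p=snap('wrist'); g=cv2.cvtColor(im,cv2.COLOR_RGB2GRAY); s=arm.read_state(); print(s['force'],s['grasp_force'])
u=proj(p,(485.6,393.3,68)); r=np.linalg.norm(proj(p,(511.6,393.3,68))-u)
C=cv2.HoughCircles(g,cv2.HOUGH_GRADIENT_ALT,1,5,param1=150,param2=.6,minRadius=int(r*.85),maxRadius=int(r*1.15))
print('exp',u,r)
for c in C[0][:5]: print(c,plane(p,c[:2],68).round(1))
q=im.astype(int); m=((q[:,:,0]>110)&(q[:,:,1]<70)&(q[:,:,2]<70)).astype(np.uint8)
n,l,st,c=cv2.connectedComponentsWithStats(m)
for j in range(1,n):
    if st[j,4]>100: print(st[j],c[j],infix(plane(p,c[j],130)))
for b,c in blobs(im,(100,120,60),(125,255,255),300)[0]: print('strap',b,infix(plane(p,c,90)))
```

```text
[ 0.04402622 -0.88464591  0.20826028] 0.0
exp [276.92295044 190.29045863] 29.839801377543967
[278.       190.        29.028334] [486.  392.4  68. ]
[275.       104.        30.583574] [556.7 405.1  68. ]
[271.        17.        29.709137] [619.6 417.1  68. ]
[433.       291.        29.797972] [410.2 233.2  68. ]
[107.       352.        30.096647] [298.6 537.4  68. ]
[460 144  34  37 764] [475.58246073 161.86387435] [-45.02994397  80.11774179 130.        ]
[534 187  26  69 929] [550.67168999 230.47362756] [-90.95480227  15.78701526 130.        ]
```

The unit stands at (486.0,392.4), 1 mm from the pocket centre, and the middle neighbour is in place at its pocket. The pin is still in the notch, and the robot is clear of everything.

```bash
python3 -c "
from bench import arm
print(arm.job_done())"
```

```text
the job is handed in; nothing more can be done
None
```

I handed the job in at about 23.5 s and no verdict came back; by my measurements the pin is parked home, the strap is open at 1.497 rad, and the unit stands upright about 1 mm from the empty pocket's centre.

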